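Stand up the sample bottle and hold the beam lamp's shutter at half

ROBOT

A 6-joint arm with a two-finger parallel gripper is mounted at the origin on the work surface. World frame = base frame: x ahead of the robot, y to its left, z up, the work surface at z = 0. Lengths are in m, angles in rad, forces in N, time in s.
With the tool pointing down it reaches from about 0.375 to 0.975 m from the base axis. Payload 3.8 kg.
Tool frame: the origin (TCP) lies midway between the tips of the shut fingers; the grasp point (between the pads) lies 19 mm behind it; z points along the fingers, y is the line along which they close (so a half turn about z gives the same grasp; the last joint's range is limited). The gripper opens to 88 mm and grips with 3 to 60 N. Pads are 18 mm wide; open, the fingers measure 123 mm over their backs; the gripper's body (75 mm by 187 mm) begins 45 mm behind the grasp point.
Start: joints at [-0.037, 0.264, 1.604, -0, 1.274, -0.037], TCP at [0.675, -0, 0.239] pointing down, gripper open.
Joint ranges: [-2.63, 2.63], [-0.94, 2.18], [0.31, 2.57], [-1.31, 4.45], [0, 2.66], [-2.55, 2.55]. Speed limits (rad/s): [2.57, 2.57, 3.14, 3.14, 3.14, 3.14].

INTERFACE

Orientations are given as a unit quaternion [x, y, z, w].
In Python, from plant import ctrl gives the robot as it stands. The module is installed in compiled form; this text tells all that it offers.
- The arm moves only by the tool apply_moves, never from a script. Its argument "increments" is one flat list of numbers, 5 for each row, row after row: the opening, from 0 (shut) to 1 (fully open), then the shift along the tool's x, y, z in cm, then the turn about the tool's z in degrees. A call has 1 to 10 rows; each row shifts and turns the commanded pose from where the row before left it, along the tool's axes as they then stand; what a row does not reach is not made up. A row lasts 1/8 s, in which the tool goes at most 62.5 mm and 10.7 degrees, less where a joint would pass 70% of its speed; a pose out of reach is approached as far as the arm can. A call with a gripper value outside its range is refused whole. The fingers move at their own pace and stop on an object; "grip_force" is the grip in N (left out, the last holds). Time passes only in rows, so rows that do not move let the fingers close. It gives the time, the measured TCP pose, the force, the opening and the grip force at its end, in the units of the state.
- ctrl.read_state(): the state, without advancing time (a new reading comes with each control period).
- ctrl.read_camera(name): name is "scene" or "side" or "wrist"; returns the picture (384x512x3 uint8, blue, green, red); there is no depth.
- ctrl.camera_model(name): a dict with "camera_matrix" (3x3 intrinsics, pixels), "position" and "rotation" of the camera in the world; the wrist camera has in their place "T_tool_cam" (4x4, takes a point from camera to tool coordinates, whose origin is the TCP and whose axes are the flange's). Camera axes: x right, y up, looking along -z (the intrinsics and any distortion apply to the point x, -y, -z); pixel columns grow to the right and rows downward; lengths in m; the calibration is good to about 2 mm. A picture is of the moment at which its call begins: read the wrist's pose just before it. camera_model takes no time and is no camera call.
- ctrl.finish_job(): hands the job in; it is judged then, once.
The state is a dict: "t": time; "q": joint angles; "dq": joint speeds; "joint_efforts": joint torques, N m; "position": TCP position; "tcp_rot": TCP orientation; "ft_force": force on the tool from outside, world axes, zero at the start; "wrist_torque": the same for the moment, N m; "gripper_width": finger opening in m; "grip_force": force on a finger pad.
Only numpy, scipy, OpenCV 4.12 (cv2) and the standard library are available. Lean on these libraries where they do the work, as an engineer would, in place of code of your own. Each camera call takes 0.05 s, during which the arm holds its last target. There are 200 camera calls.

TASK

The amber sample bottle with the orange cap has toppled on the bench: for its light-scatter check, stand it upright in the middle of the beam lamp's round black sample disc, without letting it fall, and let go of it. Then slide the lamp's spring-closed shutter by its red grip to half open, never running on towards full beam, and finish while still holding it there with the gripper against the spring. Leave the other glassware and bottles on the bench standing where they are.

Things in the scene. Friction and masses are not known exactly. Their poses are not given: they have to be found in the camera images.
- bottle: Amber bottle of square section, 52 x 52 mm up to 74 mm, then shoulder, neck and a round orange cap 40 mm across; 109 mm tall, about 0.22 kg. It starts lying on a flat side on the bench, cap towards the beam lamp or away from the robot. Origin: centre of its base face (26 mm above the bench while it lies); z runs from base to cap, x and y are square to its flat sides.
- beam_lamp: Fixed to the bench: aluminium base plate 150 x 355 mm, 10 mm thick, sample disc at one end, blue lamp house at the other, between them a black shutter gate 152 mm wide. All is under 120 mm high but the shutter's stem and grip. Origin: on the bench under the disc's centre; z up; beam along +y (lamp on the -y side, shutter at y = -114.5 mm); the shutter opens along +x.
- disc (a point): Centre of the top face of the round black rubber sample disc, 100 mm across, 14 mm above the bench, where the bottle has to stand. Axes as of the beam lamp.
- shutter (a joint): Shutter travel in m: 0 shut, 0.03 half, 0.06 fully open, growing along the lamp's +x. A spring pulls it shut and shuts it when let go: 4.5 N at shut, 9 N at half, 13.5 N at open. Marks on the gate's top: white for shut, yellow for half, white for open; a red pointer under the grip runs over them. At half the grip is in line with the disc's centre.
- grip (a point): Point in the shutter's red grip to take hold of, 148 mm above the bench, moving with the shutter. The grip is a red block 16 mm along the slide, 14 mm across it, 42 mm tall (its top 167 mm, its foot 125 mm above the bench), on a thin steel stem. Axes as of the beam lamp.
- wash_bottle: Bystander: white wash bottle with blue cap and spout, 68 mm across, 180 mm tall. Origin under its centre.
- stock_bottle: Bystander: round amber jar with a blue cap, 56 mm across, 100 mm tall, on a small white round stirrer. Origin under its centre.
- spare_bottle: Bystander: square amber bottle of the same make, but standing and with a blue cap, 52 x 52 mm, 109 mm tall. Origin under its centre.
- small_beaker: Bystander: small glass beaker, 68 mm across, 90 mm tall. Origin under its centre.
- powder_jar: Bystander: clear plastic jar with a white cap, 60 mm across, 85 mm tall. Origin under its centre.

How it is judged:
By the outcome, as a careful person would: the job done as asked, in the order asked, and still so for the second after the job is handed in, while the arm keeps its last pose, push and grip.
It also fails if it takes over 54 s, if anything falls off the work surface, if the arm or the gripper's body presses on something with over 40 N, if the wrist force passes 120 N, or if a joint passes its speed limit or range.

## Working session

There is one attempt and no reset: what is moved stays moved. The work goes in short steps, Python scripts to look and compute and a tool call to move; the robot and the scene stay as the last step left them, time stands still between calls to the robot, and variables do not carry over. Pictures are saved under pics/ and viewed, at most 10 in all, crops included, and the job is handed in when it is done.

Besides the shell and the picture viewer there is one more tool, called as a command line: name --argument value ..., lists and objects as JSON in quotes. apply_moves: Moves the arm, as the interface text tells. Its arguments: {"type":"object","properties":{"increments":{"type":"array","items":{"type":"number"}},"grip_force":{"type":"number"}},"required":["increments"]}

```bash
mkdir -p pics; cat > h.py <<'E'
import numpy as np, cv2
from plant import ctrl
from scipy.spatial.transform import Rotation as R
def model(n,st=None):
    m=ctrl.camera_model(n); K=np.array(m["camera_matrix"])
    if n=="wrist":
        T=np.array(m["T_tool_cam"]); Rt=R.from_quat(st["tcp_rot"]).as_matrix()
        return K,Rt@T[:3,3]+np.array(st["position"]),Rt@T[:3,:3]
    rot=np.array(m["rotation"])
    if rot.shape!=(3,3): rot=R.from_quat(rot).as_matrix()
    return K,np.array(m["position"]),rot
def ray(n,uv,st=None):
    K,p,r=model(n,st); d=np.linalg.inv(K)@[uv[0],uv[1],1]
    return p,r@[d[0],-d[1],-d[2]]
def onz(n,uv,z,st=None):
    p,d=ray(n,uv,st); return p+d*(z-p[2])/d[2]
def proj(n,P,st=None):
    K,p,r=model(n,st); c=r.T@(np.array(P)-p); h=K@[c[0],-c[1],-c[2]]; return h[:2]/h[2]
E
python3 - <<'E'
from h import *
s=ctrl.read_state(); print(s)
for n in("scene","side","wrist"):
    m=ctrl.camera_model(n); print(n,m)
    cv2.imwrite(f"pics/{n}0.png",ctrl.read_camera(n))
a=cv2.imread("pics/scene0.png");b=cv2.imread("pics/side0.png")
cv2.imwrite("pics/s0.png",cv2.resize(a,(800,600)))
cv2.imwrite("pics/d0.png",cv2.resize(b,(800,600)))
E
```

```text
{'t': 0.0, 'q': array([-3.69118404e-02,  2.64751909e-01,  1.60533445e+00, -9.12873909e-06,
        1.27368839e+00, -3.69139188e-02]), 'dq': array([-0.00013315,  0.00017589, -0.00191739,  0.00074957, -0.00146607,
        0.00046163]), 'joint_efforts': array([-9.59501231e-04, -5.02113855e+01, -3.56871557e+01,  7.25938403e-02,
        2.92220683e-02, -1.93505334e-04]), 'position': array([6.74309625e-01, 1.26808506e-05, 2.37410190e-01]), 'tcp_rot': array([ 0.70710468,  0.70710804, -0.00074569, -0.00079647]), 'ft_force': array([ 0.47751778,  0.2569635 , -0.23980993]), 'wrist_torque': array([-0.00557846,  0.03762548, -0.03615088]), 'grip_force': 0.0, 'gripper_width': 0.0879493242123326}
scene {'camera_matrix': array([[497.94500227,   0.        , 251.31666501],
       [  0.        , 497.94500227, 189.97502398],
       [  0.        ,   0.        ,   1.        ]]), 'position': array([ 1.15096084, -0.87768027,  1.27767687]), 'rotation': array([0.35003714, 0.1079527 , 0.29341571, 0.88302176])}
side {'camera_matrix': array([[419.86530296,   0.        , 252.40235829],
       [  0.        , 419.86530296, 187.62471752],
       [  0.        ,   0.        ,   1.        ]]), 'position': array([-0.04619   , -0.75589429,  1.23786281]), 'rotation': array([ 0.33088683, -0.10683751, -0.28237669,  0.89407106])}
wrist {'camera_matrix': array([[331.72888589,   0.        , 253.45867886],
       [  0.        , 331.72888589, 188.40303672],
       [  0.        ,   0.        ,   1.        ]]), 'T_tool_cam': array([[-4.67051681e-04,  9.63149439e-01,  2.68966428e-01,
         7.03215928e-02],
       [ 9.99999632e-01,  2.56108515e-04,  8.19361504e-04,
         4.39392309e-04],
       [ 7.20282980e-04,  2.68966711e-01, -9.63149204e-01,
        -1.45607199e-01],
       [ 0.00000000e+00,  0.00000000e+00,  0.00000000e+00,
         1.00000000e+00]])}
```

View pics/s0.png

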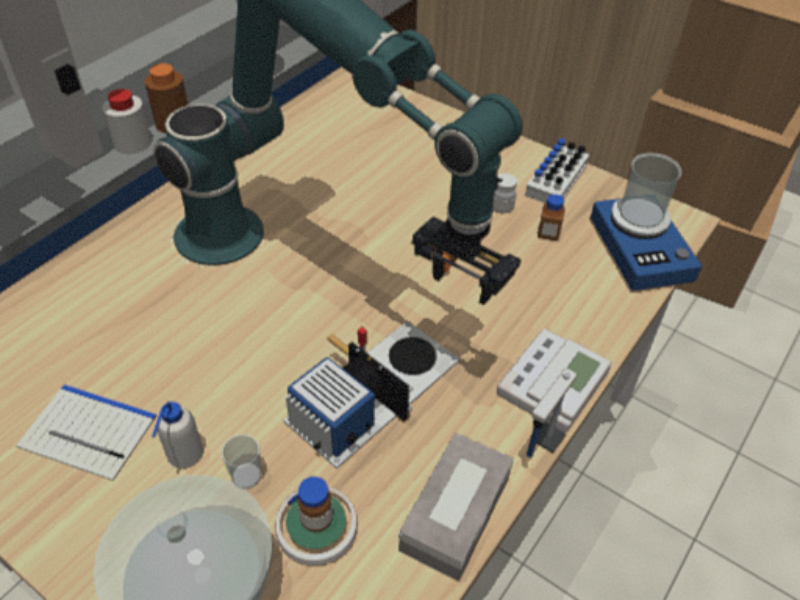

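View pics/d0.png

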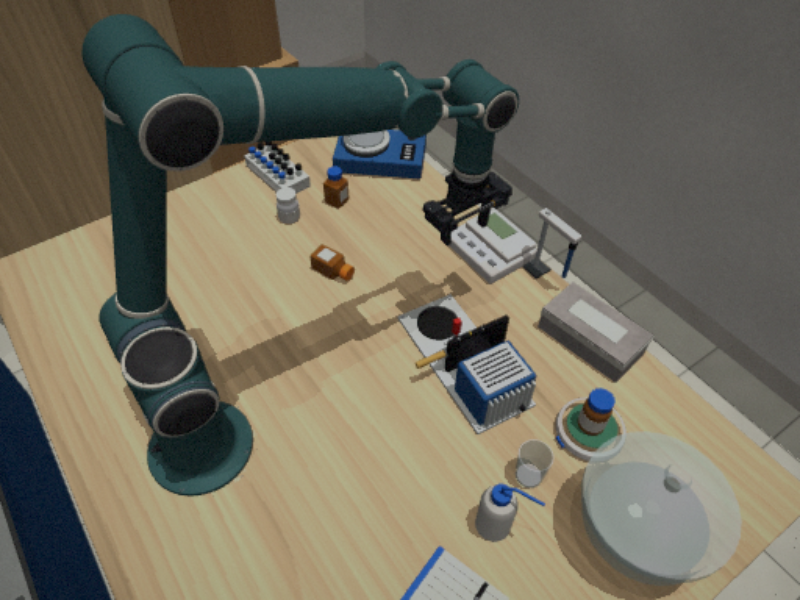

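View pics/wrist0.png

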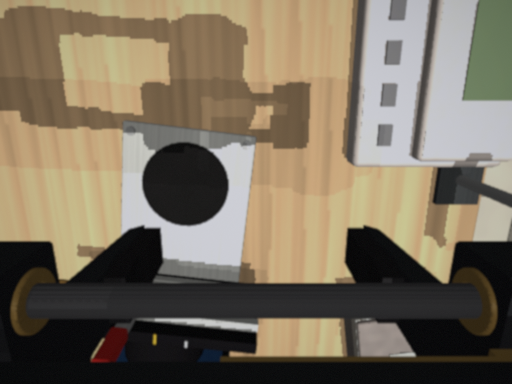

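The wrist view shows the disc at (185,183) and the lamp's red grip at (108,345). In the enlarged side view the bottle lies at about (328,262) with its cap at (346,271). The lamp axes nearly match the world axes.

```bash
python3 - <<'E'
from h import *
k=512/800
for nm,uv,z in(("capc",(346,271),.026),("body",(327,260),.04),("spare",(336,203),0),("jar",(288,220),0),("disc",(437,323),.014),("grip",(457,325),.15)):
    print(nm,onz("side",np.array(uv)*k,z).round(3))
for nm,uv,z in(("disc",(412,355),.014),("grip",(362,334),.155),("spare",(550,235),0),("jar",(504,208),0)):
    print("scene",nm,onz("scene",np.array(uv)*k,z).round(3))
s=ctrl.read_state()
im=cv2.imread("pics/wrist0.png")
print("wrist disc",onz("wrist",(185,183),.014,s).round(3))
for a in((124,124),(255,137)): print("plate corner",onz("wrist",a,.010,s).round(4))
E
```

```text
capc [0.501 0.223 0.026]
body [0.475 0.271 0.04 ]
spare [0.629 0.48  0.   ]
jar [0.484 0.496 0.   ]
disc [ 0.593 -0.032  0.014]
grip [ 0.553 -0.141  0.15 ]
scene disc [ 0.597 -0.028  0.014]
scene grip [ 0.554 -0.138  0.155]
scene spare [0.642 0.488 0.   ]
scene jar [0.501 0.507 0.   ]
wrist disc [ 0.595 -0.026  0.014]
plate corner [0.5306 0.0403 0.01  ]
plate corner [0.6759 0.0259 0.01  ]
```

apply_moves --increments '[1,4.75,-3.25,0,0,1,4.75,-3.25,0,0,1,4.75,-3.25,0,0,1,4.75,-3.25,0,0,1,4.75,-3.25,0,0,1,4.75,-3.25,0,0,1,0,0,0,0,1,0,0,0,0]'

```text
t: 1.15
position: [0.48, 0.2848, 0.2385]
tcp_rot: [0.707, 0.707, -0.0, 0.0]
ft_force: [0.5, -0.5, 0.6]
gripper_width: 0.0882
grip_force: 0.0
```

```bash
python3 - <<'E'
from h import *
s=ctrl.read_state(); print(s["t"],s["position"],R.from_quat(s["tcp_rot"]).as_matrix().round(3).tolist(),s["ft_force"].round(2))
im=ctrl.read_camera("wrist"); cv2.imwrite("pics/w1raw.png",im)
cv2.imwrite("pics/w1.png",cv2.resize(im,(800,600),interpolation=cv2.INTER_CUBIC))
E
```

```text
1.15 [0.48002228 0.28477188 0.23852023] [[-0.001, 1.0, 0.0], [1.0, 0.001, -0.001], [-0.001, 0.0, -1.0]] [ 0.46 -0.48  0.56]
```

View pics/w1.png

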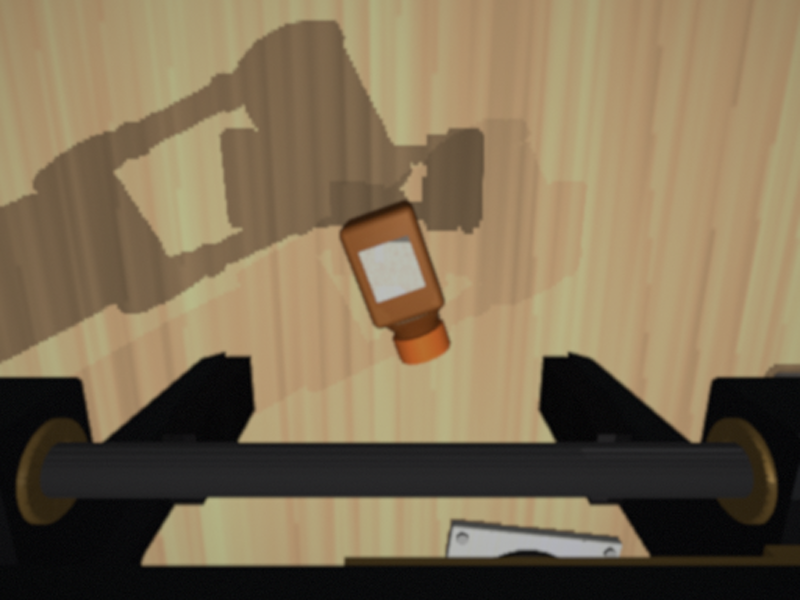

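The bottle's top face spans (344,236), (410,208), (442,302) and (379,326). The cap is at about (421,342), lower right of the body.

```bash
python3 - <<'E'
from h import *
s=ctrl.read_state(); k=.64
P=[onz("wrist",np.array(u)*k,.052,s) for u in((344,236),(410,208),(442,302),(379,326))]
P=np.array(P)[:,:2]; print(P.round(4))
for i in range(4): print(np.linalg.norm(P[i]-P[(i+1)%4]).round(4),end=' ')
d=(P[2]+P[3]-P[0]-P[1]); h=np.degrees(np.arctan2(d[1],d[0])); e=P[1]-P[0]+P[2]-P[3]; print("heading",h,"cross",np.degrees(np.arctan2(e[1],e[0])))
im=cv2.imread("pics/w1raw.png"); hsv=cv2.cvtColor(im,cv2.COLOR_BGR2HSV)
m=cv2.inRange(hsv,(5,200,185),(16,255,255)); m[240:]=0
n,l,st,c=cv2.connectedComponentsWithStats(m); i=1+st[1:,4].argmax(); print(st[i],c[i])
print("cap c",onz("wrist",c[i],.036,s))
# pose fit
from scipy.optimize import least_squares
cen=P.mean(0); a=np.radians((h)); u=np.array([np.cos(a),np.sin(a)])
print("centre body z=37",cen,"base",cen-u*.037,"cap z=97",cen+u*.060)
q=np.array([0.595,-0.027,0.014]); print(proj("wrist",q,s)/k)
E
```

```text
[[0.4471 0.3008]
 [0.4896 0.3187]
 [0.5114 0.2564]
 [0.4691 0.2395]]
0.0461 0.066 0.0455 0.0652 heading -70.51305082319388 cross 22.33374137007374Traceback (most recent call last):
  File "<stdin>", line 9, in <module>
ValueError: attempt to get argmax of an empty sequence
```

```bash
python3 - <<'E'
from h import *
s=ctrl.read_state(); k=.64
im=cv2.imread("pics/w1raw.png")
cen=np.array([.4793,.2789]); a=np.radians(-69.2); u=np.array([np.cos(a),np.sin(a)]); v=np.array([-u[1],u[0]])
base=cen-u*.037; print("base",base,"cap97",base+u*.097)
S=4
o=cv2.resize(im,None,fx=S,fy=S,interpolation=cv2.INTER_CUBIC)
def P(z,w,h): 
    p=base+u*z+v*w; return tuple(int(x) for x in (proj("wrist",[p[0],p[1],h],s)+.5)*S)
for poly in([P(0,-.026,.052),P(0,.026,.052),P(.074,.026,.052),P(.074,-.026,.052)],[P(0,-.026,0),P(0,.026,0)],
  [P(.109,.02*np.cos(t),.026+.02*np.sin(t)) for t in np.linspace(0,6.28,30)]):
    cv2.polylines(o,[np.array(poly)],True,(0,255,0),1)
cv2.imwrite("pics/w1o.png",o[480:480+500,800:800+500])
E
```

```text
base [0.46616104 0.31348855] cap97 [0.50060642 0.22281046]
```

View pics/w1o.png

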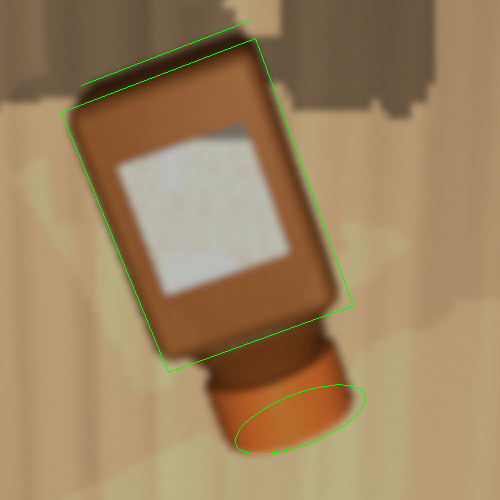

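apply_moves --increments '[1,0,0,0,-10,1,0,0,0,-10,1,-3.2,-0.2,4,0,1,-3.2,-0.2,4,0,1,0,0,5,0,1,0,0,4,0,1,0,0,0,0]'

```text
t: 2.08
position: [0.4957, 0.2205, 0.065]
tcp_rot: [0.575, 0.818, -0.004, -0.002]
ft_force: [-1.2, -0.2, 0.1]
gripper_width: 0.0881
grip_force: 0.0
```

```bash
python3 - <<'E'
from h import *
s=ctrl.read_state(); print(s["t"],s["position"],R.from_quat(s["tcp_rot"]).as_matrix().round(3).tolist())
im=ctrl.read_camera("wrist"); cv2.imwrite("pics/w2.png",im)
E
```

```text
2.075 [0.49569775 0.22049266 0.06503502] [[-0.339, 0.941, -0.008], [0.941, 0.339, -0.003], [-0.001, -0.008, -1.0]]
```

View pics/w2.png

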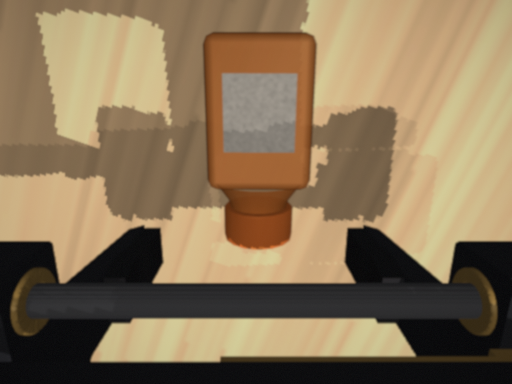

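The bottle is aligned with the tool. Its cap runs from row 205 to 247 at column 258, midway between the fingers.

```bash
python3 - <<'E'
from h import *
s=ctrl.read_state(); Rt=R.from_quat(s["tcp_rot"]).as_matrix()
for n,uv,z in(("basetop",(260,36),.050),("shoulder",(258,187),.050),("capstart",(258,208),.046),("cap l",(225,210),.03),("cap r",(292,210),.03),("cap end bottom",(258,247),.006),("cap end top",(258,240),.046)):
    p=onz("wrist",uv,z,s); print(n,p.round(4),"tool",(Rt.T@(p-s["position"])).round(4))
E
```

```text
basetop [0.4685 0.3134 0.05  ] tool [0.0962 0.0037 0.0175]
shoulder [0.4919 0.2465 0.05  ] tool [0.0253 0.0031 0.0175]
capstart [0.4963 0.2346 0.046 ] tool [0.0126 0.0031 0.0215]
cap l [0.4806 0.2218 0.03  ] tool [ 0.0059 -0.0159  0.0376]
cap r [0.5174 0.2351 0.03  ] tool [0.0059 0.0232 0.0375]
cap end bottom [0.511  0.1954 0.006 ] tool [-0.0292  0.0038  0.0615]
cap end top [0.5026 0.2173 0.046 ] tool [-0.0058  0.0032  0.0215]
```

apply_moves --increments '[1,0,0.3,2.5,0,1,0,0,2.0,0,1,0,0,0.6,0,0,0,0,0,0,0,0,0,0,0,0,0,0,0,0,0,0,0,0,0,0,0,0,0,0,0,0,0,0,0]' --grip_force 10

```text
t: 3.25
position: [0.5007, 0.2244, 0.0178]
tcp_rot: [0.574, 0.819, -0.0, -0.0]
ft_force: [-1.0, 0.3, 1.7]
gripper_width: 0.0399
grip_force: 10.0
```

apply_moves --increments '[0,0.26,-0.85,0,0,0,0.34,0,-0.85,0,0,0,0,0,0]'

```text
t: 3.62
position: [0.4911, 0.2277, 0.0269]
tcp_rot: [0.573, 0.819, 0.001, 0.0]
ft_force: [0.2, 0.2, -2.3]
gripper_width: 0.0396
grip_force: 10.0
```

One row had its y and z values swapped, so the bottle was dragged 8 mm sideways in the grip. I'll check the effect before continuing the arc.

```bash
python3 - <<'E'
from h import *
s=ctrl.read_state(); print(s["t"],s["position"])
a=ctrl.read_camera("wrist"); b=ctrl.read_camera("side")
cv2.imwrite("pics/w3.png",np.hstack([a[:300,100:450],cv2.resize(b[120:220,150:267],(351,300),interpolation=cv2.INTER_CUBIC)]))
E
```

```text
3.625 [0.4911212  0.22774369 0.02693205]
```

View pics/w3.png

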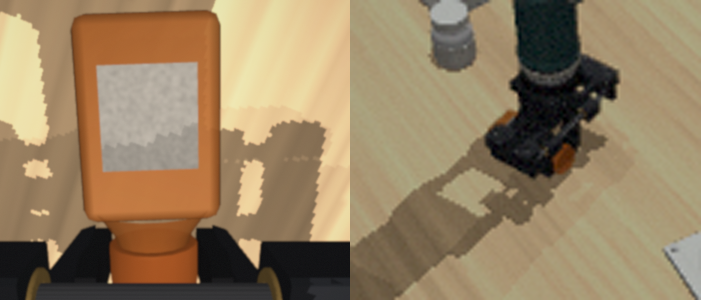

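The bottle is still held by the cap, only about 2° off in yaw, so the arc continues.

apply_moves --increments '[0,0.4,0,-0.9,0,0,0.5,0,-0.9,0,0,0.5,0,-0.9,0,0,0.6,0,-0.9,0,0,0.7,0,-0.6,0,0,0.7,0,-0.6,0,0,0.8,0,-0.5,0,0,0.8,0,-0.4,0,0,0.8,0,-0.3,0,0,0.8,0,-0.3,0]'

```text
t: 4.97
position: [0.468, 0.2897, 0.0892]
tcp_rot: [0.574, 0.819, -0.0, -0.0]
ft_force: [0.2, -0.0, -1.2]
gripper_width: 0.0397
grip_force: 10.0
```

apply_moves --increments '[0,0.9,0,-0.2,0,0,0.9,0,-0.1,0,0,0.9,0,0,0,0,0.9,0,0,0,0,0.9,0,0.1,0,0,0.8,0,0.1,0,0,0,0,0,0,0,0,0,0,0]'

```text
t: 5.98
position: [0.4502, 0.339, 0.0901]
tcp_rot: [0.573, 0.819, -0.0, 0.0]
ft_force: [-0.1, 0.7, -2.0]
gripper_width: 0.0398
grip_force: 10.0
```

```bash
python3 - <<'E'
from h import *
s=ctrl.read_state(); print(s["t"],s["position"],s["ft_force"],s["gripper_width"],s["wrist_torque"])
a=ctrl.read_camera("wrist"); b=ctrl.read_camera("side"); c=ctrl.read_camera("scene")
cv2.imwrite("pics/w4.png",np.hstack([a[:300,100:350],cv2.resize(b[100:200,150:242],(276,300),interpolation=cv2.INTER_CUBIC),cv2.resize(c[90:190,220:310],(270,300),interpolation=cv2.INTER_CUBIC)]))
E
```

```text
5.975 [0.45017354 0.3389686  0.09012877] [-0.05185231  0.7180283  -2.0352663 ] 0.039758116014273724 [-0.07637202 -0.05032581  0.04347362]
```

View pics/w4.png

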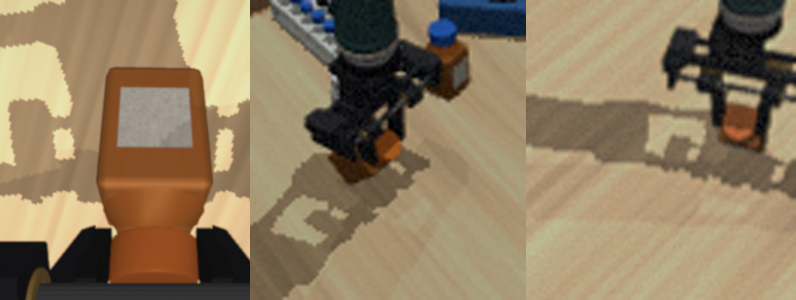

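The bottle is held clear of the bench but still tilted, because pad friction keeps it from swinging. I'll loosen the grip so it can swing upright with its base just above the bench.

apply_moves --increments '[0,0,0,0,0,0,0,0,0,0,0,0,0,0,0,0,0,0,0,0]' --grip_force 4

```text
t: 6.62
position: [0.4505, 0.3391, 0.0906]
tcp_rot: [0.574, 0.819, 0.0, 0.0]
ft_force: [0.1, -0.8, 1.9]
gripper_width: 0.0397
grip_force: 4.0
```

```bash
cat > t.py <<'E'
from h import *
import sys
s=ctrl.read_state(); print(s["t"],s["position"],s["ft_force"].round(1),s["wrist_torque"].round(3),s["gripper_width"])
a=ctrl.read_camera("wrist"); cv2.imwrite(sys.argv[1],a)
h=cv2.cvtColor(a,cv2.COLOR_BGR2HSV)
m=cv2.inRange(h,(5,90,60),(16,255,255))|cv2.inRange(h,(0,0,90),(180,40,200)); m[240:]=0
n,l,st,c=cv2.connectedComponentsWithStats(cv2.inRange(h,(0,0,90),(180,35,200)))
for i in range(1,n):
    if st[i,4]>300: print("label?",st[i],c[i].round())
E
python3 t.py pics/w5.png
```

```text
6.625 [0.45045915 0.33912425 0.09060656] [ 0.1 -0.8  1.9] [-0.224  0.035  0.023] 0.039669432915731856
label? [ 370    0   96   24 1273] [413.   9.]
label? [ 222  116   65   38 2260] [254. 135.]
```

```bash
cat > tilt.py <<'E'
from h import *
from scipy.optimize import minimize_scalar
# label axial extent from w2 (TCP z .065, cap z98 at tool x 0)
def lab(rows):
    s=dict(position=np.array([.49569775,.22049266,.06503502]),tcp_rot=[.575,.818,-.004,-.002])
    Rt=R.from_quat(s["tcp_rot"]).as_matrix()
    return [98-1000*(Rt.T@(onz("wrist",(258,r),.052,s)-s["position"]))[0]for r in rows]
L=lab((73,153))
def tilt(r0,r1,d=.008):
    s=ctrl.read_state(); Rt=R.from_quat(s["tcp_rot"]).as_matrix()
    def rows(t): # t = angle of bottle axis above horizontal; cap at tool(0,0,-d)
        ax=np.array([-np.cos(t),0,-np.sin(t)]); n=np.array([np.sin(t),0,-np.cos(t)])
        return [proj("wrist",s["position"]+Rt@(np.array([0,0,-d])+ax*(z/1000-.098)+n*.026),s)[1] for z in L]
    f=lambda t: sum((a-b)**2 for a,b in zip(rows(t),(r0,r1)))
    o=minimize_scalar(f,bounds=(0,1.7),method="bounded"); print("label",np.round(L),"tilt",np.degrees(o.x),rows(o.x),(r0,r1))
E
python3 -c "
from tilt import *
tilt(87,147); tilt(116,154)"
```

```text
label [18. 54.] tilt 46.14054208800293 [np.float64(87.49743619515733), np.float64(144.0664999709211)] (87, 147)
label [18. 54.] tilt 63.965425196101734 [np.float64(116.4495786172963), np.float64(152.89943432432057)] (116, 154)
```

It swung to 64° and its base edge now touches the bench, so I'll raise it a little to let it swing on.

apply_moves --increments '[0,0.5,0,-0.6,0,0,0.5,0,-0.4,0,0,0,0,0,0,0,0,0,0,0]' --grip_force 3.5

```text
t: 7.18
position: [0.4466, 0.3485, 0.1001]
tcp_rot: [0.573, 0.819, -0.0, -0.0]
ft_force: [-0.2, 0.5, -2.1]
gripper_width: 0.0393
grip_force: 3.5
```

```bash
python3 t.py pics/w6.png
```

```text
7.175 [0.44660025 0.34853837 0.1000626 ] [-0.2  0.5 -2.1] [0.034 0.003 0.035] 0.03934038244777605
label? [ 364    0  110   43 2448] [411.  20.]
label? [226 162  57  16 754] [254. 170.]
```

```bash
python3 -c "
from tilt import *
tilt(162,178)"
```

```text
label [18. 54.] tilt 89.21080986797122 [np.float64(162.89950224879294), np.float64(176.45431417441364)] (162, 178)
```

It now hangs upright at about 89°. Before the carry I'll refine the disc centre from the saved pictures.

apply_moves --increments '[0,0,0,0,0,0,0,0,0,0,0,0,0,-1.5,0,0,0,0,-2,0,0,0,0,-1.5,0]' --grip_force 12

```text
t: 7.85
position: [0.4474, 0.3489, 0.1522]
tcp_rot: [0.574, 0.819, 0.001, 0.0]
ft_force: [-0.1, 0.2, -2.0]
gripper_width: 0.0395
grip_force: 12.0
```

```bash
python3 - <<'E'
from h import *
from scipy.optimize import least_squares
s0=dict(position=np.array([.674309625,1.27e-5,.23741019]),tcp_rot=[.70710468,.70710804,-.00074569,-.00079647])
for n,c0,th in(("wrist",(185,183),45),("side",(279,206),45),("scene",(263,227),45)):
    im=cv2.imread(f"pics/{n}0.png"); g=im.max(2)
    m=(g<th).astype(np.uint8)
    k=cv2.getStructuringElement(cv2.MORPH_ELLIPSE,(5,5)); m=cv2.morphologyEx(m,cv2.MORPH_OPEN,k)
    nn,l,st,c=cv2.connectedComponentsWithStats(m); i=l[c0[1],c0[0]]; print(n,i,st[i],c[i])
    if not i: continue
    ct=max(cv2.findContours((l==i).astype(np.uint8),0,1)[0],key=len)[:,0]
    P=np.array([onz(n,u,.014,s0)[:2] for u in ct])
    o=least_squares(lambda p:np.hypot(*(P-p[:2]).T)-p[2],[.595,-.027,.05],loss="soft_l1",f_scale=.001); print(o.x,np.abs(o.fun).mean())
E
```

```text
wrist 1 [ 144  143   83   81 5309] [184.85138444 183.21133924]
[ 0.59539741 -0.02824645  0.04761615] 0.00031212578449146263
side 12 [267 196  24  21 393] [278.71246819 206.2086514 ]
[ 0.59297198 -0.02873728  0.04559021] 0.002260428243515729
scene 22 [250 216  28  23 504] [263.6468254  227.09722222]
[ 0.59609287 -0.02719088  0.04512664] 0.001707029564661567
```

apply_moves --increments '[0,0,0,0,8.5,0,0,0,0,8.7,0,0,0,0,8.5,0,-1,0.5,0,0,0,-2,1,0,0,0,-3,1.55,0,0,0,-3,1.55,0,0,0,-3,1.55,0,0,0,-3,1.55,0,0,0,-3,1.55,0,0]' --grip_force 20

```text
t: 9.1
position: [0.5214, 0.1584, 0.1507]
tcp_rot: [0.74, 0.672, 0.0, 0.0]
ft_force: [1.3, 0.4, -1.1]
gripper_width: 0.0392
grip_force: 20.0
```

apply_moves --increments '[0,-3,1.55,0,0,0,-3,1.55,0,0,0,-3,1.55,0,0,0,-3,1.55,0,0,0,-2.5,1.3,0,0,0,-2,1,0,0,0,-1,0.5,0,0,0,-0.5,0.2,0,0,0,0,0,0,0,0,0,0,0,0]'

```text
t: 10.35
position: [0.5943, -0.0273, 0.1501]
tcp_rot: [0.741, 0.671, -0.0, -0.0]
ft_force: [0.6, 1.0, -2.2]
gripper_width: 0.0393
grip_force: 20.0
```

```bash
python3 t.py pics/w7.png; python3 - <<'E'
from h import *
s=ctrl.read_state(); Rt=R.from_quat(s["tcp_rot"]).as_matrix(); print(Rt.round(3).tolist())
print("delta tool cm",(100*Rt.T@(np.array([.5952,-.028,s["position"][2]])-s["position"])).round(2), "heading y",np.degrees(np.arctan2(Rt[1,1],Rt[0,1])))
a=cv2.imread("pics/w7.png"); b=ctrl.read_camera("side"); c=ctrl.read_camera("scene")
f=lambda i,x,y:cv2.resize(i[y-60:y+60,x-50:x+50],(250,300),interpolation=cv2.INTER_CUBIC)
ps=proj("side",[.595,-.028,.06]).astype(int); pc=proj("scene",[.595,-.028,.06]).astype(int)
cv2.imwrite("pics/w7c.png",np.hstack([a[:300,110:400],f(b,*ps),f(c,*pc)]))
E
```

```text
10.35 [ 0.59434868 -0.02733996  0.15013465] [ 0.6  1.  -2.2] [-0.019  0.046  0.026] 0.03931785396440469
label? [479   0  23 132 919] [491.  65.]
label? [ 168  103  176  136 7343] [246. 135.]
label? [226 163  58  16 768] [254. 170.]
label? [ 178  319  159   37 3524] [243. 338.]
[[0.098, 0.995, -0.0], [0.995, -0.098, 0.0], [0.0, -0.0, -1.0]]
delta tool cm [-0.06  0.09 -0.  ] heading y -5.63879511165886
```

View pics/w7c.png

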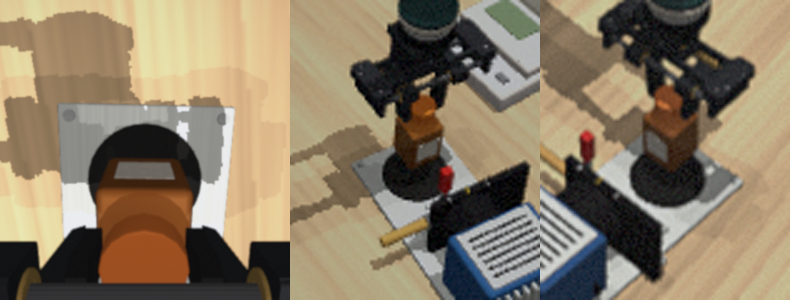

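The bottle hangs upright over the disc with its label facing the arm. Next I'll lower it.

apply_moves --increments '[0,-0.1,0.1,1.5,0,0,0,0,1.5,0,0,0,0,1.0,0,0,0,0,0.3,0,0,0,0,0,0,0,0,0,0,0]' --grip_force 10

```text
t: 11.25
position: [0.5958, -0.0293, 0.1072]
tcp_rot: [0.741, 0.671, 0.0, 0.0]
ft_force: [0.2, -0.8, -2.0]
gripper_width: 0.0399
grip_force: 10.0
```

apply_moves --increments '[0,0,0,0.2,0,0,0,0,0,0]'

```text
t: 11.5
position: [0.5962, -0.029, 0.1065]
tcp_rot: [0.741, 0.671, 0.001, 0.0]
ft_force: [-1.2, 1.9, 4.8]
gripper_width: 0.0398
grip_force: 10.0
```

Contact is made. I'll ease the grip so the base squares onto the disc, then release.

apply_moves --increments '[0,0,0,0.1,0,0,0,0,0,0,0,0,0,0,0]' --grip_force 3

```text
t: 11.88
position: [0.596, -0.0291, 0.1046]
tcp_rot: [0.741, 0.671, 0.0, 0.0]
ft_force: [-0.7, 1.2, 5.2]
gripper_width: 0.04
grip_force: 3.0
```

```bash
python3 t.py pics/w8.png; python3 -c "
from tilt import *
for r in ((146,160),(160,176)): tilt(*r,d=.006)"
```

```text
11.875 [ 0.59599822 -0.02914523  0.10460717] [-0.7  1.2  5.2] [0.199 0.082 0.026] 0.040023027910671756
label? [  149   102   207   157 10866] [247. 145.]
label? [225 163  59  16 774] [254. 170.]
label? [ 167  318  171   39 4154] [254. 338.]
label [18. 54.] tilt 78.95235483507021 [np.float64(143.2763625772414), np.float64(165.15972442935958)] (146, 160)
label [18. 54.] tilt 88.23911563481835 [np.float64(160.68676709856027), np.float64(174.81288185814196)] (160, 176)
```

apply_moves --increments '[0.55,0,0,0,0,0.7,0,0,0,0,0.8,0,0,0,0,0.8,0,0,-0.5,0,0.8,0,0,-2,0,0.8,0,0,-3,0,0.8,0,0,-3,0,0.8,0,0,-2.5,0,0.8,0,0,0,0]'

```text
t: 13.05
position: [0.5979, -0.0294, 0.2187]
tcp_rot: [0.741, 0.671, 0.003, 0.003]
ft_force: [-0.3, -0.4, -0.5]
gripper_width: 0.0703
grip_force: 0.0
```

```bash
python3 t.py pics/w9.png; python3 - <<'E'
from h import *
a=cv2.imread("pics/w9.png"); b=ctrl.read_camera("side"); c=ctrl.read_camera("scene")
cv2.imwrite("pics/side9.png",b);cv2.imwrite("pics/scene9.png",c)
def f(n,i,P,w,h,S=5):
    x,y=proj(n,P).astype(int); return cv2.resize(i[y-h:y+h,x-w:x+w],None,fx=S,fy=S,interpolation=cv2.INTER_CUBIC)
cv2.imwrite("pics/w9c.png",np.hstack([a[84:384,100:400],f("side",b,[.58,-.08,.08],25,30),f("scene",c,[.58,-.08,.08],25,30)]))
for n,i in(("side",b),("scene",c)):
    h=cv2.cvtColor(i,cv2.COLOR_BGR2HSV); m=cv2.inRange(h,(0,180,80),(3,255,255))|cv2.inRange(h,(174,180,80),(180,255,255))
    x,y=proj(n,[.554,-.138,.148]).astype(int); ys,xs=np.where(m[y-15:y+15,x-15:x+15]); print(n,(x,y),len(xs),xs.mean()+x-15,ys.mean()+y-15, onz(n,(xs.mean()+x-15,ys.mean()+y-15),.146))
E
```

```text
13.05 [ 0.59785182 -0.02936921  0.21865373] [-0.3 -0.4 -0.5] [-0.005  0.004 -0.029] 0.0702687986441022
label? [ 432    0   80  123 6872] [472.  53.]
label? [ 179  100  152  182 8117] [245. 177.]
side (np.int64(292), np.int64(207)) 30 292.1333333333333 207.46666666666667 [ 0.55575654 -0.13632946  0.146     ]
scene (np.int64(231), np.int64(215)) 33 231.36363636363637 214.8181818181818 [ 0.55100604 -0.13631381  0.146     ]
```

View pics/w9c.png

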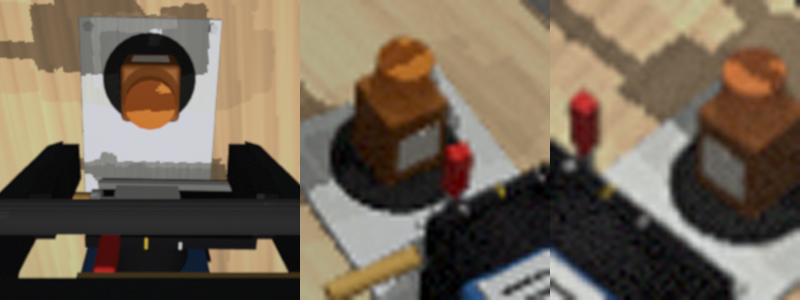

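The bottle stands upright and central on the disc, and the shutter pointer is at its shut mark. Next I'll go over the grip.

apply_moves --increments '[0.6,-2.7,-0.8,0,0,0.6,-3.2,-0.95,0,0,0.6,-3.2,-0.95,0,0,0.6,-2,-0.65,0,0,0.6,0,0,0,0,0.6,0,0,0,0]'

```text
t: 13.95
position: [0.5513, -0.1357, 0.2139]
tcp_rot: [0.741, 0.671, 0.0, -0.0]
ft_force: [0.8, -0.4, -0.1]
gripper_width: 0.0527
grip_force: 0.0
```

```bash
cat > m.py <<'E'
from h import *
s=ctrl.read_state(); Rt=R.from_quat(s["tcp_rot"]).as_matrix(); print(s["t"],s["position"],s["ft_force"].round(2),s["gripper_width"],"heading y",np.degrees(np.arctan2(Rt[1,1],Rt[0,1])))
print("to grip, tool cm",(100*Rt.T@(np.array([.5535,-.137,.129])-s["position"])).round(2))
a=ctrl.read_camera("wrist"); h=cv2.cvtColor(a,cv2.COLOR_BGR2HSV); m=cv2.inRange(h,(0,150,60),(4,255,255))|cv2.inRange(h,(174,150,60),(180,255,255))
n,l,st,c=cv2.connectedComponentsWithStats(m)
for i in range(1,n):
    if st[i,4]>20:
        print("red",st[i],c[i].round(1),onz("wrist",c[i],.16,s).round(4))
for n in("side","scene"):
    i=ctrl.read_camera(n); h=cv2.cvtColor(i,cv2.COLOR_BGR2HSV); m=cv2.inRange(h,(0,180,70),(3,255,255))|cv2.inRange(h,(174,180,70),(180,255,255))
    x,y=proj(n,[.565,-.138,.14]).astype(int); ys,xs=np.where(m[y-18:y+18,x-18:x+18])
    if len(xs): print(n,len(xs),onz(n,(xs.mean()+x-18,ys.mean()+y-18),.146).round(4))
E
python3 m.py
```

```text
13.95 [ 0.55129008 -0.13568658  0.21385624] [ 0.82 -0.43 -0.13] 0.05272621899728032 heading y -5.7058330689644885
to grip, tool cm [-0.11  0.24  8.49]
red [241 192  26  38 889] [253.7 211. ] [ 0.5515 -0.136   0.16  ]
side 36 [ 0.5531 -0.1379  0.146 ]
scene 27 [ 0.5507 -0.1366  0.146 ]
```

```bash
python3 - <<'E'
from h import *
s=ctrl.read_state(); Rt=R.from_quat(s["tcp_rot"]).as_matrix()
for r,z in((229.5,.167),(191.5,.125)): print((1000*Rt.T@(onz("wrist",(254,r),z,s)-s["position"])).round(1))
for c in(240.5,266.5): print((1000*Rt.T@(onz("wrist",(c,215),.167,s)-s["position"])).round(1))
E
```

```text
[-10.2   0.5  47.1]
[ 2.4  0.5 89.2]
[-0.5 -7.9 47.2]
[-0.5  8.2 47.2]
```

apply_moves --increments '[0.6,-0.3,0,3,0,0.6,0,0,3,0,0.6,0,0,1.5,0,0.6,0,0,0.7,0,0.6,0,0,0,0,0,0,0,0,0,0,0,0,0,0,0,0,0,0,0,0,0,0,0,0]' --grip_force 10

```text
t: 15.22
position: [0.551, -0.1394, 0.1325]
tcp_rot: [0.741, 0.671, 0.0, 0.0]
ft_force: [1.1, -0.5, 1.1]
gripper_width: 0.0161
grip_force: 10.0
```

```bash
python3 m.py
```

```text
15.225 [ 0.55101922 -0.13937998  0.13251468] [ 1.07 -0.52  1.09] 0.016055105691757193 heading y -5.7073647271778425
to grip, tool cm [0.26 0.22 0.35]
red [ 233  231   42   52 1932] [253.6 258. ] [ 0.5521 -0.1305  0.16  ]
side 12 [ 0.5506 -0.1469  0.146 ]
scene 5 [ 0.5497 -0.144   0.146 ]
```

The grip is held centrally at travel 0. I'll open towards half in small steps.

apply_moves --increments '[0,0,0,0,0,0,0,0,0,0,0,0,0.5,0,0,0,0,0.5,0,0,0,0,0.5,0,0,0,0,0.5,0,0,0,0,0.5,0,0,0,0,0,0,0,0,0,0,0,0]' --grip_force 40

```text
t: 16.5
position: [0.5738, -0.1421, 0.1325]
tcp_rot: [0.741, 0.671, -0.002, -0.001]
ft_force: [-7.3, -0.1, 8.8]
gripper_width: 0.0155
grip_force: 40.0
```

```bash
cat > z.py <<'E'
from h import *
s=ctrl.read_state(); Rt=R.from_quat(s["tcp_rot"]).as_matrix(); d=s["position"]-np.array([.55102,-.13938,.1325])
print(s["t"],"travel mm tool",(1000*Rt.T@d).round(2),"f tool",(Rt.T@s["ft_force"]).round(2),s["gripper_width"],s["grip_force"])
for n in("side","scene"):
    i=ctrl.read_camera(n); cv2.imwrite(f"pics/{n}_{s['t']:.1f}.png",i); h=cv2.cvtColor(i,cv2.COLOR_BGR2HSV)
    x,y=proj(n,[.58,-.141,.13]).astype(int); W=22
    for nm,m in(("red",cv2.inRange(h,(0,150,60),(4,255,255))|cv2.inRange(h,(172,150,60),(180,255,255))),("yel",cv2.inRange(h,(22,120,90),(35,255,255)))):
        ys,xs=np.where(m[y-W:y+W,x-W:x+W])
        if len(xs): print(n,nm,len(xs),onz(n,(xs.mean()+x-W,ys.mean()+y-W),.12 if nm=="yel" else .128).round(4),list(zip(xs+x-W,ys+y-W))[:12] if len(xs)<13 else "")
# wrist cam: red & yellow columns
a=ctrl.read_camera("wrist"); cv2.imwrite(f"pics/wrist_{s['t']:.1f}.png",a)
E
python3 z.py
```

```text
16.5 travel mm tool [-0.46 22.98 -0.1 ] f tool [-0.87 -7.28 -8.73] 0.015515154985695537 40.0031351018697
side red 15 [ 0.5831 -0.14    0.128 ] 
scene red 17 [ 0.567  -0.1359  0.128 ]
```

```bash
python3 - <<'E'
from h import *
S={"wrist0":dict(position=np.array([.674309625,1.27e-5,.23741019]),tcp_rot=[.70710468,.70710804,-.00074569,-.00079647]),
"w9":dict(position=np.array([.59785182,-.02936921,.21865373]),tcp_rot=[.741,.671,.003,.003])}
for k,uv in(("wrist0",((155,340),(186,344))),("w9",((246,326),(280,328)))):
    i=cv2.imread(f"pics/{k}.png"); h=cv2.cvtColor(i,cv2.COLOR_BGR2HSV)
    pts=[]
    for j,(x,y) in enumerate(uv):
        m=(cv2.inRange(h,(18,90,100),(38,255,255)) if j==0 else cv2.inRange(h,(0,0,130),(180,70,255)))[y-12:y+12,x-9:x+10]
        ys,xs=np.where(m); pts.append((xs.mean()+x-9,ys.mean()+y-12)); print(k,j,len(xs),pts[-1])
    for z in(.108,.112,.116,.12):
        P=[onz("wrist",p,z,S[k]) for p in pts]; print(z,P[0].round(4),P[1].round(4),np.linalg.norm(P[1]-P[0]).round(4))
for n in("side9","scene9"):
    i=cv2.imread(f"pics/{n}.png"); x,y=proj(n[:-1],[.582,-.141,.118]).astype(int); h=cv2.cvtColor(i,cv2.COLOR_BGR2HSV)
    ys,xs=np.where(cv2.inRange(h,(18,90,80),(38,255,255))[y-8:y+8,x-8:x+8]); print(n,(x,y),len(xs),xs+x-8,ys+y-8, onz(n[:-1],(xs.mean()+x-8,ys.mean()+y-8),.118) if len(xs) else"")
E
```

```text
wrist0 0 39 (np.float64(154.46153846153845), np.float64(338.8974358974359))
wrist0 1 12 (np.float64(185.5), np.float64(344.5))
0.108 [ 0.5764 -0.1606  0.108 ] [ 0.6066 -0.1672  0.108 ] 0.031
0.112 [ 0.5778 -0.1573  0.112 ] [ 0.6076 -0.1637  0.112 ] 0.0305
0.116 [ 0.5792 -0.1539  0.116 ] [ 0.6086 -0.1603  0.116 ] 0.0301
0.12 [ 0.5807 -0.1506  0.12  ] [ 0.6096 -0.1568  0.12  ] 0.0296
w9 0 43 (np.float64(245.53488372093022), np.float64(327.1162790697674))
w9 1 18 (np.float64(280.0), np.float64(329.5))
0.108 [ 0.5786 -0.16    0.108 ] [ 0.6096 -0.1658  0.108 ] 0.0315
0.112 [ 0.579  -0.1569  0.112 ] [ 0.6095 -0.1626  0.112 ] 0.031
0.116 [ 0.5794 -0.1537  0.116 ] [ 0.6094 -0.1594  0.116 ] 0.0305
0.12 [ 0.5798 -0.1506  0.12  ] [ 0.6093 -0.1562  0.12  ] 0.03
side9 (np.int64(298), np.int64(209)) 8 [304 301 301 303 305 300 301 301] [201 202 203 203 205 212 212 213] [ 0.60155595 -0.13594555  0.118     ]
scene9 (np.int64(238), np.int64(226)) 3 [236 236 236] [228 229 230] [ 0.5809159  -0.15295251  0.118     ]
```

The yellow half mark projects to x of about 0.581 on the grip line. That agrees with 30 mm of travel, so 7 mm remain.

apply_moves --increments '[0,0,0.3,0,0,0,0,0.3,0,0,0,0,0,0,0,0,0,0,0,0]'

```text
t: 17.15
position: [0.5795, -0.1428, 0.1325]
tcp_rot: [0.741, 0.671, -0.002, -0.002]
ft_force: [-8.8, -0.3, 10.1]
gripper_width: 0.0158
grip_force: 40.0
```

```bash
python3 z.py
```

```text
17.15 travel mm tool [-0.56 28.65 -0.12] f tool [ -1.18  -8.75 -10.02] 0.015764961104433525 40.008344762027264
side red 16 [ 0.5893 -0.1405  0.128 ] 
scene red 15 [ 0.5723 -0.1365  0.128 ]
```

apply_moves --increments '[0,0,0.13,0,0,0,0,0,0,0,0,0,0,0,0,0,0,0,0,0]'

```text
t: 17.8
position: [0.5806, -0.1429, 0.1325]
tcp_rot: [0.741, 0.671, -0.002, -0.002]
ft_force: [-8.9, -1.4, 8.5]
gripper_width: 0.0156
grip_force: 40.0
```

```bash
python3 z.py; python3 - <<'E'
from h import *
import glob
# bottle still upright on disc? compare orange cap position in side/scene with expectation
for n in("side","scene"):
    i=cv2.imread(sorted(glob.glob(f"pics/{n}_1*.png"))[-1]); j=cv2.imread(f"pics/{n}9.png")
    x,y=proj(n,[.596,-.029,.06]).astype(int)
    print(n,"mean diff around bottle",cv2.absdiff(i,j)[y-12:y+14,x-12:x+12].mean())
    for k in(i,j):
        h=cv2.cvtColor(k,cv2.COLOR_BGR2HSV); m=cv2.inRange(h,(6,150,150),(16,255,255))[y-40:y+10,x-25:x+25]; ys,xs=np.where(m); print(len(xs),xs.mean()+x-25 if len(xs) else'',ys.mean()+y-40 if len(xs) else '', proj(n,[.596,-.029,.123]).round(1))
E
```

```text
17.8 travel mm tool [-0.6  29.76 -0.15] f tool [-2.33 -8.79 -8.43] 0.015632032061800954 40.01121257431805
side red 16 [ 0.5906 -0.1408  0.128 ] 
scene red 17 [ 0.573  -0.1365  0.128 ] 
side mean diff around bottle 32.5491452991453
27 281.4074074074074 185.07407407407408 [281.5 186.6]
30 283.3666666666667 187.63333333333333 [281.5 186.6]
scene mean diff around bottle 26.520833333333332
50 266.66 203.78 [264.4 205.1]
47 264.5744680851064 206.04255319148936 [264.4 205.1]
```

The cap's orange centroid moved about 2 px, possibly from shadow. I'll check numerically whether the bottle itself moved.

```bash
python3 - <<'E'
from h import *
import glob
for n in("side","scene"):
    i=cv2.imread(sorted(glob.glob(f"pics/{n}_1*.png"))[-1]); j=cv2.imread(f"pics/{n}9.png")
    for nm,P,w,hh in(("label/body",[.596,-.055,.05],7,7),("foot",[.596,-.05,.02],12,6),("cap",[.596,-.029,.113],10,7)):
        x,y=proj(n,P).astype(int); t=j[y-hh:y+hh,x-w:x+w]; a=i[y-hh-6:y+hh+6,x-w-6:x+w+6]
        r=cv2.matchTemplate(a,t,cv2.TM_CCOEFF_NORMED); _,v,_,p=cv2.minMaxLoc(r); print(n,nm,(p[0]-6,p[1]-6),round(v,2),"zero-shift",r[6,6].round(2))
    for k in(j,i):
        h=cv2.cvtColor(k,cv2.COLOR_BGR2HSV); x,y=proj(n,[.596,-.029,.06]).astype(int)
        m=cv2.inRange(h,(4,130,35),(15,255,255))[y-30:y+24,x-20:x+20]
        print("\n".join("".join(".#"[v>0] for v in r) for r in m[4:44])) if n=="side" else None
s=ctrl.read_state()
# wrist: cap blob, expected projection of cap top centre
a=cv2.imread(sorted(glob.glob("pics/wrist_1*.png"))[-1]); h=cv2.cvtColor(a,cv2.COLOR_BGR2HSV)
m=cv2.inRange(h,(5,130,50),(16,255,255)); nn,l,st,c=cv2.connectedComponentsWithStats(m)
for q in range(1,nn):
    if st[q,4]>500: print("wrist amber",st[q],c[q].round(1))
print("expect cap rim",[proj("wrist",[.596+dx,-.029+dy,.123],s).round(1) for dx,dy in((-.02,0),(.02,0),(0,.02),(0,-.02))])
E
```

```text
side label/body (0, -3) 0.35 zero-shift 0.17
side foot (-2, -1) 0.42 zero-shift 0.24
side cap (-1, 0) 0.53 zero-shift 0.53Traceback (most recent call last):
  File "<stdin>", line 11, in <module>
  File "<stdin>", line 11, in <genexpr>
  File "<stdin>", line 11, in <genexpr>
TypeError: string indices must be integers, not 'numpy.bool'
```

```bash
python3 - <<'E'
from h import *
import glob
s=ctrl.read_state()
a=cv2.imread(sorted(glob.glob("pics/wrist_1*.png"))[-1]); h=cv2.cvtColor(a,cv2.COLOR_BGR2HSV)
m=cv2.inRange(h,(4,110,40),(17,255,255)); m[:, :130]=0; m[:,380:]=0
nn,l,st,c=cv2.connectedComponentsWithStats(m)
for q in range(1,nn):
    if st[q,4]>400: print("amber",st[q],c[q].round(1))
print("expect cap rim",[proj("wrist",[.596+dx,-.029+dy,.123],s).round(0).tolist() for dx,dy in((-.02,0),(.02,0),(0,.02),(0,-.02))])
print("expect body top sq z=.088/base z=.014",[proj("wrist",[.596+dx,-.029+dy,z],s).round(0).tolist() for z in(.088,.014) for dx,dy in((-.026,-.026),(.026,-.026),(.026,.026),(-.026,.026))])
for r in range(0,240,8): print("".join("#" if m[r,c] else("o" if a[r,c].max()<45 else ".") for c in range(130,380,4)))
E
```

```text
amber [ 212    0  100   68 5267] [259.4  31.5]
expect cap rim [[215.0, -10.0], [311.0, -22.0], [258.0, -72.0], [267.0, 36.0]]
expect body top sq z=.088/base z=.014 [[218.0, 65.0], [314.0, 54.0], [309.0, -58.0], [204.0, -46.0], [229.0, 73.0], [297.0, 66.0], [293.0, -12.0], [220.0, -3.0]]
.................oooo###########......########oo...............
.................oooo############.........####oo...............
................ooooo##############.....######ooo..............
................ooooo########################.ooo..............
................ooooo########################.ooo..............
................ooooo########################oooo..............
................ooooo########################oooo..............
.................ooooo######################oooo...............
..................oooooo##..............##ooooo................
...................ooooooooooooooooooooooooooo.................
.....................ooooooooooooooooooooooo...................
.......................ooooooooooooooooooo.....................
..........................oooooooooooo......
[... 407 characters left out ...]
............................................................
...............................................................
...............................................................
...............................................................
...............................................................
...............................................................
...............................................................
........................................................ooooooo
...............................................................
...............................................................
........oooooooooooooooooooo.......ooooooooooo.................
```

The wrist view matches expectation: body columns 212–312 and lower edge at row 67, against a predicted 218–314 and 65. The bottle is standing unmoved, and the side and scene views were simply blocked by the gripper. Handing in.

```bash
python3 -c "
from plant import ctrl
print(ctrl.finish_job())"
```

```text
the job is handed in; nothing more can be done
None
```

The job is handed in at about 18 s: the bottle stands upright and released within about 1–2 mm of the disc's centre, and the gripper holds the shutter at 29.8 mm by arm travel (half is 30 mm), reached from below without overshooting; the only slip was one mistyped move that dragged the lying bottle about 8 mm sideways while it was gripped by the cap.

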